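Set and lock a suction regulator, taking up the slack

TASK

The suction unit's locking knob was left pulled up, somewhere between its middle and high settings. Set it to the middle notch and lock it: the valve screw has slack, so wind the knob back well past the middle notch, half way towards low, then come up to the notch turning clockwise only, feeling for it with the lug borne lightly on the collar, and push the knob gently home until the lug sits on the notch's bottom. Do not force the lug against the collar, and leave the other things on the desk where they are.

Things in the scene. Friction and masses are not known exactly. Their poses are not given: they have to be found in the camera images.
- unit: white portable suction unit, fixed on the desk: housing 190 x 194 mm, top panel 90 mm above the desk; gauge console and handle behind (up to 159 mm high, from 65 mm behind the knob's axis), clear jar on the left (up to 158 mm high, 100 mm from the axis). Origin on the desk under the knob's axis, z up; -x is its front (robot's side), +y the jar's side
- knob: black knob: wing grip 52 mm long, 16 mm wide, 9 to 39 mm above the panel when home, on a skirt 59 mm across, 10 mm high. A square steel lug 5 mm wide sticks out along the wing under the white line (knob's -x), to 45 mm from the axis: it rides over the collar when pulled up and drops into a notch (1 mm play each side) to lock. Origin on the axis, at panel height when home
- knob_grip (a point): point on the knob's axis in the wing grip, 33 mm above the panel when the knob is home; its -x axis points along the wing to the lug
- lug (a point): underside of the lug, 38 mm from the knob's axis
- mark_middle (a point): panel point 38 mm from the axis, along the unit's -x, in line with two black pips: nominal place of the middle notch. The dark steel notched collar round the front of the knob (33 to 43 mm off the axis, rim 9 mm above the panel, notches 7 mm wide, 5 mm deep) was turned and clamped at calibration: its notches lie up to 0.20 rad to either side of the pips, all alike
- mark_low (a point): same for the low notch (one pip), 1.00 rad anticlockwise of the middle one seen from above (towards the unit's -y)
- mark_high (a point): same for the high notch (three pips), 1.00 rad clockwise of the middle one seen from above (towards the unit's +y)
- lift (a joint): how far the knob is pulled up, m: 0 home with the lug on a notch's bottom, 0.005 lug on the rim, 0.009 fully up. Stiff: about 8 N moves it either way and it stays where it is left
- slack (a joint): lost motion between the knob and the valve, rad: 0 when the slack is taken up clockwise (the knob pushes the valve up), -0.30 when taken up anticlockwise (the knob pushes the valve down); in between the knob turns freely
- valve (a joint): the valve's own angle inside the housing, rad, clockwise from above positive; stiff, about 0.1 N m turns it and it stays. Knob angle clockwise from the two pips = valve + slack
- dish: bystander: steel kidney dish, 90 x 200 x 37 mm, loose beside the unit, origin under its middle
- gauze: bystander: flat gauze pack, 68 x 95 x 12 mm, loose beside the unit, origin under its middle
- swabs: bystander: narrow swab pack, 34 x 155 x 12 mm, loose beside the unit, origin under its middle

How it is judged:
By the outcome, as a careful person would: the job done as asked, in the order asked, and still so for the second after the job is handed in, with the robot touching nothing.
It also fails if it takes over 72 s, if anything falls off the work surface, if the arm or the gripper's body presses on something with over 40 N, if the wrist force passes 120 N, or if a joint passes its speed limit or range.

ROBOT

A 7-joint arm with a two-finger parallel gripper is mounted at the origin on a cart in front of the work surface, level with it; the furniture and walls round the work are solid. World frame = base frame: x ahead of the robot, y to its left, z up, the work surface at z = 0. Lengths are in m, angles in rad, forces in N, time in s.
With the tool pointing down it reaches from about 0.425 to 0.95 m from the base axis. Payload 4.7 kg.
Tool frame: the origin (TCP) lies on the centre line of the jaws, within the pads' length; the fingertips stand robot.nose_length ahead of it and the grasp point (between the pads) lies 8 mm behind it (robot.nose_length is the distance from the TCP to the fingertips, in m); z points along the fingers, y is the line along which they close (so a half turn about z gives the same grasp; the last joint's range is limited). The gripper opens to 85 mm and grips with 20 to 120 N. Pads are 22 mm wide; open, the fingers measure 114 mm over their backs; the gripper's body (76 mm by 85 mm) begins 54 mm behind the grasp point. The pads swing forward as they close: fully open they stand 13 mm farther back than shut.
Start: joints at [-1.164, 0.469, -0.049, 1.532, 0.024, 1.141, -0.082], TCP at [0.285, 0.612, 0.242] pointing down, gripper open.
Joint ranges: [-2.59, 2.59], [-0.33, 1.99], [-1.39, 1.29], [0.1, 2.45], [-1.04, 4.18], [0.21, 1.99], [-2.66, 2.66]. Speed limits (rad/s): [2.57, 2.57, 3.14, 3.14, 3.14, 3.14, 3.14].

INTERFACE

Orientations are given as [roll, pitch, yaw] about the fixed x, y, z axes, in that order (R = Rz(yaw) Ry(pitch) Rx(roll)).
In Python, from plant import robot gives the robot as it stands. Calls block until the motion is done:
- robot.goto(position, orientation): joint-space move of the TCP to a pose.
- robot.move_straight(position, vel=0.15, attitude=None, contact_N=None): straight line of the TCP; attitude=None keeps the orientation; vel is the mean speed in m/s. With contact_N (N) it stops when the force on the tool has changed by that much, and returns True; else False.
- robot.move_joints(angles): joint-space move.
- robot.grip(opening, strength=None): opening from 0.0 (shut) to 1.0 (fully open); strength is the grip in N (None keeps the last); returns when the fingers have stopped.
- robot.sleep(seconds).
- robot.inverse_kinematics(position, orientation): joint angles nearest the present ones, or None.
- robot.sense(): the state.
- robot.grab_frame(name): name is "scene" or "side" or "wrist"; returns a dict with "image" (400x640x3 uint8, red, green, blue), "range_z" (400x640 float32, m along the optical axis (not along the pixel's ray), 0 where there is no reading), "fx", "fy", "cx", "cy" (pixels), "R" (3x3) and "t" (3): a world point X has camera coordinates R X + t. Camera axes: x right, y down, z forward; pixel columns grow to the right and rows downward; lengths in m; the calibration is good to about 2 mm. A picture is of the moment at which its call begins.
A pose or a line that the arm cannot do raises robot.IKError and nothing moves.
- robot.close_job(): hands the job in; it is judged then, once.
The state is a dict: "t": time; "joint_pos": joint angles; "joint_velocities": joint speeds; "effort": joint torques, N m; "tcp_pos": TCP position; "tcp_rot": TCP orientation; "wrist_force": force on the tool from outside, world axes, zero at the start; "torque": the same for the moment, N m; "opening": opening from 0.0 (shut) to 1.0 (fully open); "gripper_force": force on a finger pad.
Only numpy, scipy, OpenCV 4.12 (cv2) and the standard library are available. Lean on these libraries where they do the work, as an engineer would, in place of code of your own. Each camera call takes 0.05 s, during which the arm holds its last target. There are 200 camera calls.

## Working session

There is one attempt and no reset: what is moved stays moved. The work goes in short steps, each a Python script; the robot and the scene stay as the last script left them, time stands still between calls to the robot, and variables do not carry over. Pictures are saved under pics/ and viewed, at most 10 in all, crops included, and the job is handed in when it is done.

```bash
ls; mkdir -p pics; python3 - <<'E'
from plant import robot
import cv2,numpy as np
s=robot.sense();print(s,robot.nose_length)
for n in("scene","side"):
    f=robot.grab_frame(n);cv2.imwrite(f"pics/{n}0.png",f["image"][:,:,::-1])
    np.savez(f"/tmp/{n}0.npz",**f)
    print(n,f["fx"],f["cx"],f["cy"],(-f["R"].T@f["t"]).round(3),f["R"].round(3).tolist())
E
```

```text
pics
{'t': 0.0, 'joint_pos': array([-1.16388851,  0.46942617, -0.04860921,  1.53371579,  0.02406896,
        1.14100074, -0.08230983]), 'joint_velocities': array([ 0.00137421,  0.00134294,  0.00088835, -0.00171304,  0.00028238,
       -0.00029491, -0.00030585]), 'effort': array([ 2.07376456e-05, -5.10308146e+01, -4.62353637e-02, -2.37721825e+01,
        1.07198535e-02,  7.40640069e-03, -4.93932617e-06]), 'tcp_pos': array([0.28467821, 0.61139671, 0.24126248]), 'tcp_rot': array([-3.13962715e+00,  3.88632403e-05,  2.70580692e+00]), 'wrist_force': array([ 1.05183432, -0.30877521, -0.15453751]), 'torque': array([-0.06602641,  0.03591615,  0.05383292]), 'gripper_force': 0.0, 'opening': 1.0008493565201402} 0.011
scene 376.2963938571463 313.2843857659745 200.25041151820142 [-0.135 -0.372  0.604] [[0.526, -0.85, 0.024], [-0.475, -0.317, -0.821], [0.705, 0.421, -0.571]]
side 407.0253948401966 313.52902800644443 194.40884961287503 [ 0.061 -0.87   0.667] [[0.906, -0.423, 0.02], [-0.204, -0.477, -0.855], [0.371, 0.77, -0.519]]
```

View pics/scene0.png

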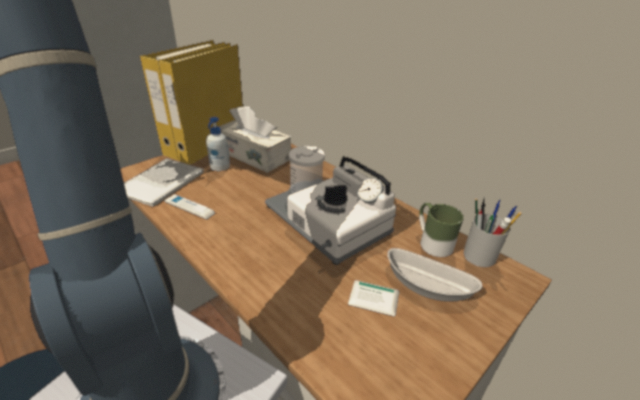

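View pics/side0.png

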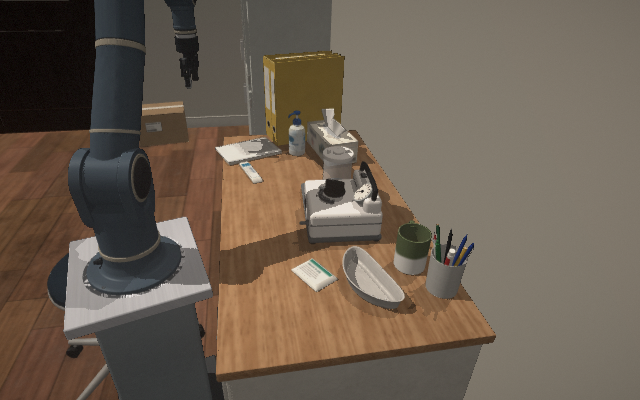

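The scene view shows the unit with its black knob at about (334,195). In the side view the knob is at about (331,188). The gauze, dish and swabs are clear of it. I'll locate the knob by depth, then move the wrist camera above it.

```bash
cat > h.py <<'E'
import numpy as np,cv2
def pt(f,u,v,z=None):
    d=np.array([(u-f["cx"])/f["fx"],(v-f["cy"])/f["fy"],1.]);R=f["R"];c=-R.T@f["t"];w=R.T@d
    k=(z-c[2])/w[2] if z is not None else f["range_z"][int(v),int(u)]
    return c+k*w
def cloud(f):
    v,u=np.mgrid[:400,:640];z=f["range_z"]
    P=np.stack([(u-f["cx"])/f["fx"]*z,(v-f["cy"])/f["fy"]*z,z],-1)
    return (P-f["t"])@f["R"]
def proj(f,X):
    c=f["R"]@np.asarray(X)+f["t"];return f["fx"]*c[0]/c[2]+f["cx"],f["fy"]*c[1]/c[2]+f["cy"]
E
python3 - <<'E'
from h import *
from plant import robot
for n,w in(("scene",(310,175,360,215)),("side",(310,175,350,200))):
    f=dict(np.load(f"/tmp/{n}0.npz"));P=cloud(f);im=f["image"]
    a,b,c,d=w;m=np.zeros((400,640),bool);m[b:d,a:c]=1
    m&=(im.max(-1)<60)&(P[...,2]>.10)&(P[...,2]<.14)
    print(n,m.sum(),np.median(P[m],0),P[m].min(0),P[m].max(0))
f=robot.grab_frame("wrist");s=robot.sense()
from scipy.spatial.transform import Rotation as Ro
T=Ro.from_euler("xyz",s["tcp_rot"]).as_matrix()
print("cam in tool",T.T@(-f["R"].T@f["t"]-s["tcp_pos"]),(f["R"]@T).round(3).tolist(),f["fx"])
E
```

```text
scene 365 [ 0.5098792  -0.0460935   0.11565088] [ 0.49083385 -0.06837412  0.10330826] [ 0.53341826 -0.01696103  0.1361823 ]
side 321 [ 0.51517284 -0.05075979  0.11595625] [ 0.48286252 -0.0718121   0.10009117] [ 0.54760274 -0.01328627  0.13863684]
cam in tool [ 6.83554129e-02  3.95674756e-05 -1.30561869e-01] [[-0.002, 1.0, 0.001], [-0.963, -0.001, -0.271], [-0.271, -0.001, 0.963]] 295.51785433549304
```

```bash
python3 - <<'E'
from h import *
from plant import robot
robot.move_straight([.285,.612,.32],vel=.3)
robot.goto([.49,-.046,.30],[np.pi,0,np.pi])
s=robot.sense();print(s["t"],s["tcp_pos"],s["joint_pos"].round(2))
f=robot.grab_frame("wrist");np.savez("/tmp/w1.npz",**f)
cv2.imwrite("pics/w1.png",f["image"][:,:,::-1])
E
```

```text
3.0083 [ 0.49028618 -0.04508384  0.29996013] [-0.46  0.11  0.52  1.9  -0.06  1.14  1.65]
```

View pics/w1.png

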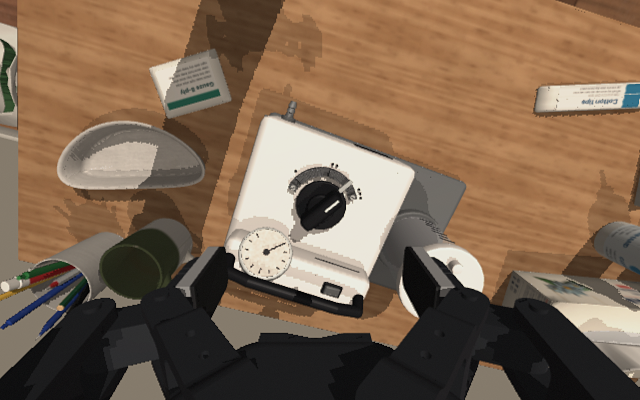

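The knob is at about (321,204), with its white line and lug pointing up and right to about (352,182). The collar arcs over the top, and one, two and three pips show at about (291,190), (333,165) and (360,193). I'll enlarge this area.

```bash
python3 - <<'E'
from h import *
f=dict(np.load("/tmp/w1.npz"));im=f["image"][150:250,270:390,::-1]
cv2.imwrite("pics/w1c.png",cv2.resize(im,None,fx=6,fy=6,interpolation=cv2.INTER_CUBIC))
E
```

```text
(no output)
```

View pics/w1c.png

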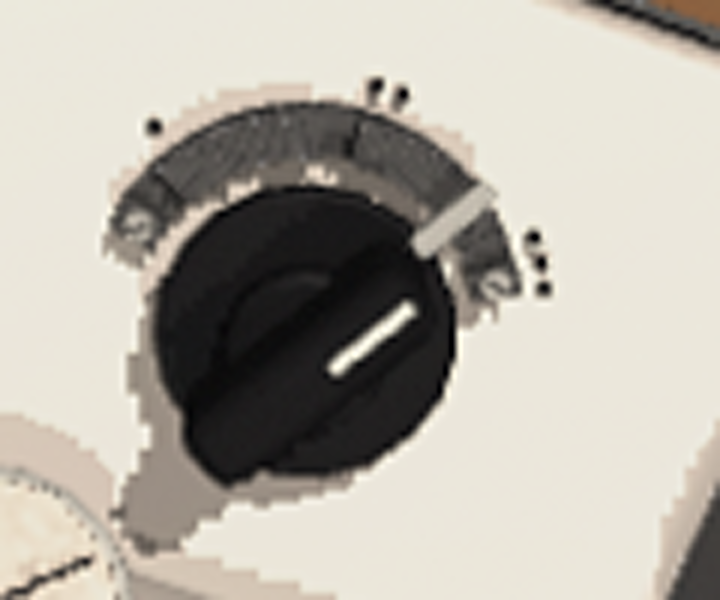

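The crop shows the pips at (153,127), at (375,90) and (401,97), and at (533..543,238..289). The lug reaches (490,190), just short of the high end. A dark notch edge shows at about (350,140), slightly anticlockwise of the two pips. I'll compute the axis and unit yaw from the pips, then look from closer.

```bash
cat >> h.py <<'E'
def circ(L,M,H):
    A=2*np.array([M-L,H-L]);b=np.array([M@M-L@L,H@H-L@L]);return np.linalg.solve(A,b)
E
python3 - <<'E'
from h import *
from plant import robot
f=dict(np.load("/tmp/w1.npz"))
q=lambda x,y,z=.09:pt(f,270+(x+.5)/6-.5,150+(y+.5)/6-.5,z)[:2]
L=q(153,127);M=(q(375,88)+q(401,97))/2;H=(q(533,238)+q(540,262)+q(543,289))/3
C=circ(L,M,H);print("C",C,np.linalg.norm(M-C))
a=[np.arctan2(*(p-C)[::-1]) for p in(L,M,H)];print("pips az",a,np.diff(np.unwrap(a)))
l=np.arctan2(*(q(490,190,.105)-q(418,248,.105))[::-1]);print("lug az",l)
w=np.arctan2(*(q(411,309,.133)-q(335,370,.133))[::-1]);print("line az",w, q(411,309,.133)-C)
n=np.arctan2(*(q(350,140,.099)-C)[::-1]);print("notch edge az",n)
robot.goto([C[0],C[1],.20],[np.pi,0,np.pi])
f=robot.grab_frame("wrist");np.savez("/tmp/w2.npz",**f);print(robot.sense()["t"],robot.sense()["tcp_pos"])
cv2.imwrite("pics/w2.png",cv2.resize(f["image"][90:250,220:420,::-1],None,fx=3.7,fy=3.7,interpolation=cv2.INTER_CUBIC))
E
```

```text
C [ 0.52214464 -0.0392553 ] 0.048420142415611836
pips az [np.float64(-2.499041249171769), np.float64(2.7932298872165804), np.float64(1.8096041572978863)] [-0.99091417 -0.98362573]
lug az 2.2731269992002447
line az 2.2757069253285076 [-0.01436519  0.01837545]
notch edge az 2.9111962726474077
3.6083 [ 0.52296284 -0.03945604  0.20139645]
```

View pics/w2.png

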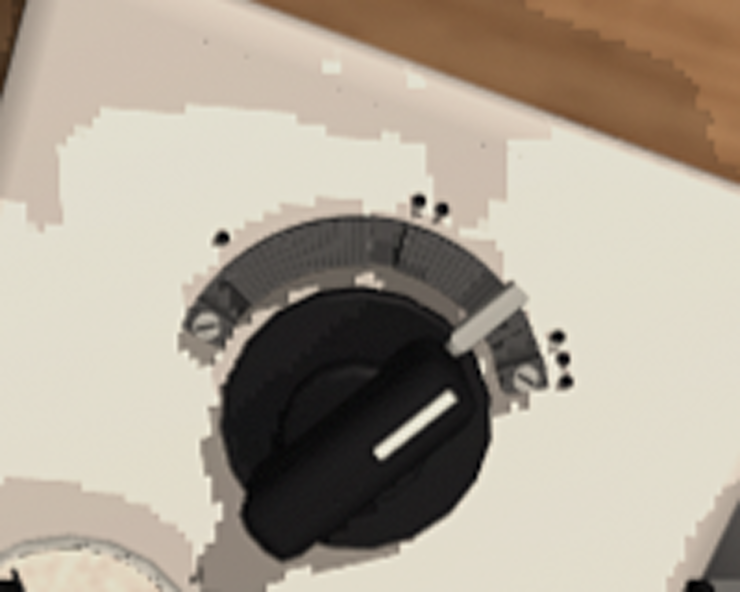

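The closer view shows the middle notch as the smooth band from about x=371 to x=402 at y≈240. The low notch is at about (226,296), with the pips at (222,238), (419,201)/(441,210) and (557,337)/(563,359)/(566,381).

```bash
python3 - <<'E'
from h import *
f=dict(np.load("/tmp/w2.npz"))
q=lambda x,y,z=.09:pt(f,220+(x+.5)/3.7-.5,90+(y+.5)/3.7-.5,z)[:2]
L=q(222,238);M=(q(419,201)+q(441,210))/2;H=(q(557,337)+q(563,359)+q(566,381))/3
C=circ(L,M,H);print("C",C,np.linalg.norm(M-C))
az=lambda p,c=C:np.arctan2(*(p-c)[::-1])
print("pips",az(L),az(M),az(H))
print("notch edges",az(q(371,240,.0965)),az(q(402,240,.0985)),"low",az(q(226,296,.095)))
print("lug",az(q(518,290,.107)-q(455,345,.107)+C),"line",az(q(455,398,.135)-q(380,453,.135)+C))
print("lug end",q(518,290,.107)-C,"line ctr offs",(q(455,398,.135)+q(380,453,.135))/2-C)
E
```

```text
C [ 0.5217601  -0.03887011] 0.048071799244472704
pips -2.489606214787743 2.79438069860131 1.7984499920737833
notch edges 3.0528594340569413 2.8901618411218397 low -2.3213890965736383
lug 2.3100247652701205 line 2.2291978592426314
lug end [-0.02952059  0.03366151] line ctr offs [-0.00869841  0.01156485]
```

The unit yaw is about -0.346 and the axis is at (0.522, -0.039). The lug is at azimuth 2.275 and the middle notch at about 2.97, with halfway to low at about 3.47. I'll check the IK, align above the knob and time small rotation steps in the air.

```bash
python3 - <<'E'
from h import *
from plant import robot
C=[.5218,-.039]
for y in(2.275,2.5,3.0,3.5,2.275-np.pi,3.5-np.pi):
    for z in(.2,.124):
        q=robot.inverse_kinematics([*C,z],[np.pi,0,y]);print(y,z,None if q is None else np.round(q,2))
robot.grip(.32,strength=30)
s=robot.sense();print(s["t"],s["opening"])
robot.goto([*C,.20],[np.pi,0,2.275]);s=robot.sense();print(s["t"],s["tcp_pos"],s["tcp_rot"],s["joint_pos"].round(2))
robot.goto([*C,.18],[np.pi,0,2.275]);s=robot.sense();print(s["t"],s["tcp_pos"],s["tcp_rot"],s["wrist_force"])
robot.goto([*C,.18],[np.pi,0,2.255]);t=robot.sense()["t"];robot.goto([*C,.18],[np.pi,0,2.275]);s=robot.sense();print(s["t"]-t,s["tcp_pos"],s["tcp_rot"],s["wrist_force"])
f=robot.grab_frame("wrist");np.savez("/tmp/w3.npz",**f)
cv2.imwrite("pics/w3.png",f["image"][:,:,::-1])
E
```

```text
2.275 0.2 [-0.56  0.31  0.69  1.97 -0.24  0.94  0.95]
2.275 0.124 [-0.5   0.42  0.63  2.04 -0.34  0.79  1.04]
2.5 0.2 [-0.53  0.3   0.64  1.97 -0.22  0.94  1.15]
2.5 0.124 [-0.47  0.41  0.59  2.04 -0.32  0.78  1.24]
3.0 0.2 [-0.45  0.29  0.54  1.96 -0.18  0.94  1.61]
3.0 0.124 [-0.4   0.4   0.5   2.03 -0.27  0.78  1.69]
3.5 0.2 [-0.37  0.28  0.44  1.96 -0.15  0.93  2.07]
3.5 0.124 [-0.33  0.38  0.41  2.03 -0.22  0.77  2.13]
-0.8665926535897932 0.2 [-0.85  0.45  1.12  1.98 -0.48  1.01 -1.94]
-0.8665926535897932 0.124 [-0.81  0.61  1.11  2.05 -0.7   0.92 -1.75]
0.3584073464102069 0.2 [-0.86  0.45  1.13  1.98 -0.48  1.01 -0.71]
0.3584073464102069 0.124 [-0.78  0.58  1.06  2.05 -0.66  0.9  -0.56]
4.2 0.31741595921575816
4.9833 [ 0.52180329 -0.03889219  0.19994105] [-3.14144232e+00 -3.93607864e-05  2.27671947e+00] [-0.56  0.31  0.68  1.97 -0.24  0.94  0.95]
5.2333 [ 0.52092683 -0.03902584  0.17931307] [-3.13941265e+00 -1.57660681e-03  2.27536740e+00] [ 0.96862911 -0.49236246 -0.16084135]
0.25 [ 0.52191296 -0.03897661  0.18026905] [3.14111584e+00 1.52679146e-04 2.27512058e+00] [-0.40458303  1.10946772 -0.37410263]
```

View pics/w3.png

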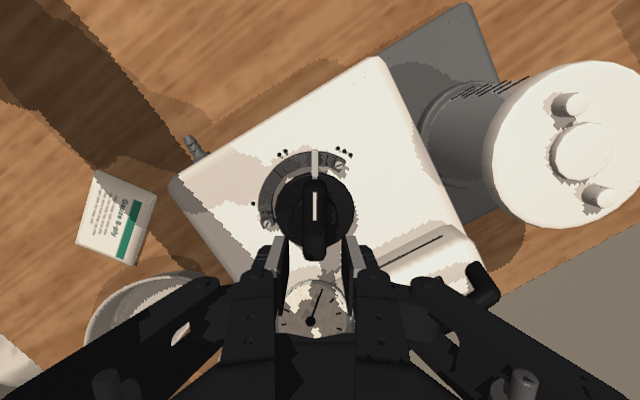

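The lug is at u≈315 and centred between the jaws (inner faces at about 288 and 345), so it's well aligned. I'll descend and grip.

```bash
python3 - <<'E'
from h import *
from plant import robot
C=[.5218,-.039]
pr=lambda m:(lambda s:print(m,round(s["t"],2),s["tcp_pos"].round(4),s["tcp_rot"].round(3),"F",s["wrist_force"].round(2),"T",s["torque"].round(3),s["opening"].__round__(3),s["gripper_force"]))(robot.sense())
print(robot.move_straight([*C,.125],vel=.06,contact_N=7));pr("down")
robot.grip(.22);pr("g22")
robot.grip(0.,strength=35);pr("grip");robot.sleep(.2);pr("grip")
E
```

```text
False
down 6.85 [ 0.5221 -0.0391  0.1253] [3.141 0.    2.275] F [-0.77 -0.27  0.12] T [0.037 0.027 0.023] 0.32 0.0
g22 7.1 [ 0.522  -0.039   0.1253] [3.141 0.    2.275] F [-0.02  0.26 -1.  ] T [-0.048 -0.003  0.054] 0.217 0.0
grip 7.32 [ 0.5218 -0.0392  0.1253] [3.141 0.    2.275] F [-1.11  0.1   2.7 ] T [-0.092  0.303  0.008] 0.179 36.527647376060486
grip 7.52 [ 0.5218 -0.0392  0.1252] [ 3.142 -0.     2.275] F [-1.37 -0.83  3.74] T [-0.114  0.368 -0.011] 0.176 36.79159462451935
```

```bash
cat >> h.py <<'E'
from plant import robot
C=[.5218,-.039]
def pr(m):
    s=robot.sense();print(m,round(s["t"],2),s["tcp_pos"].round(4),s["tcp_rot"][2].round(3),"F",s["wrist_force"].round(2),"T",s["torque"].round(3),round(s["gripper_force"],1));return s
E
python3 - <<'E'
from h import *
print(robot.move_straight([*C,.131],vel=.012,contact_N=14));s=pr("up")
z=s["tcp_pos"][2]-.0008
yaws=np.linspace(2.275,3.47,11)[1:]
for i,y in enumerate(yaws):
    robot.goto([*C,z],[np.pi,0,y])
    s=pr(y.round(3))
    if np.abs(s["torque"][2])>1.5 or np.linalg.norm(s["wrist_force"])>30: print("STOP");break
E
```

```text
True
up 7.81 [ 0.5217 -0.0392  0.1258] 2.275 F [ 0.62 -0.03  2.09] T [ 0.051 -0.198  0.014] 36.6
2.394 8.06 [ 0.5219 -0.0391  0.1254] 2.393 F [-1.3  -0.29  4.91] T [-0.021  0.295  0.03 ] 36.8
2.514 8.31 [ 0.5219 -0.039   0.1252] 2.51 F [-0.86 -0.22  6.13] T [0.033 0.236 0.062] 36.8
2.633 8.56 [ 0.522  -0.0389  0.1252] 2.629 F [-0.33 -0.42  4.48] T [0.132 0.133 0.01 ] 36.8
2.753 8.81 [ 0.522  -0.0388  0.1251] 2.748 F [0.46 1.09 4.45] T [0.235 0.007 0.001] 36.7
2.872 9.06 [ 0.5221 -0.0387  0.1251] 2.867 F [0.68 0.66 4.07] T [ 0.387 -0.055 -0.007] 36.7
2.992 9.31 [ 0.5221 -0.0385  0.1251] 2.987 F [1.11 1.81 3.45] T [ 0.515 -0.178 -0.003] 36.6
3.112 9.56 [ 0.5221 -0.0385  0.1251] 3.106 F [1.8  3.15 2.97] T [ 0.731 -0.274 -0.067] 36.6
3.231 9.81 [ 0.522  -0.0384  0.1251] -3.057 F [1.13 3.32 2.76] T [ 1.064 -0.288 -0.029] 36.6
3.351 10.06 [ 0.522  -0.0383  0.1251] -2.938 F [1.9 5.8 2.4] T [ 1.186 -0.298 -0.004] 36.6
3.47 10.31 [ 0.522  -0.0381  0.1251] -2.818 F [2.12 5.6  3.7 ] T [ 1.255 -0.245  0.065] 36.6
```

```bash
python3 - <<'E'
from h import *
f=robot.grab_frame("wrist");np.savez("/tmp/w4.npz",**f)
cv2.imwrite("pics/w4.png",cv2.resize(f["image"][110:290,200:430,::-1],None,fx=3,fy=3,interpolation=cv2.INTER_CUBIC))
E
```

```text
(no output)
```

View pics/w4.png

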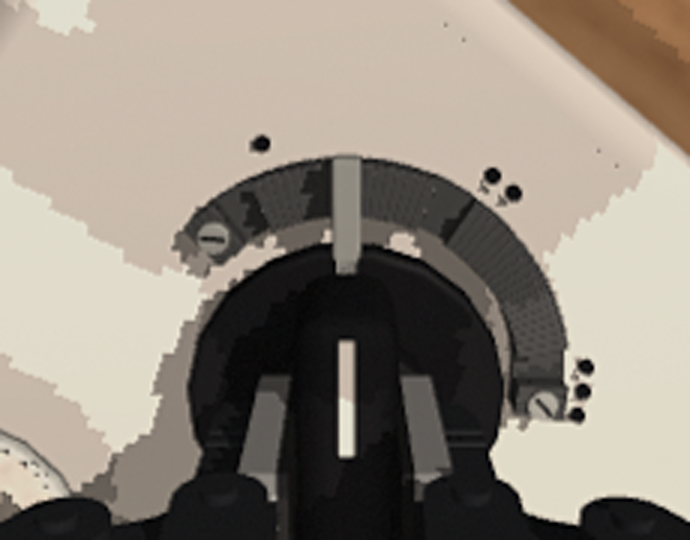

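The lug (346,200) sits midway between the low notch (255,210) and the middle notch (about 455,215), so the knob turned with the grip. Next I'll go slightly further anticlockwise, come back clockwise while clear of the collar, then bear lightly on the rim.

```bash
python3 - <<'E'
from h import *
f=dict(np.load("/tmp/w4.npz"))
q=lambda x,y,z=.09:pt(f,200+(x+.5)/3-.5,110+(y+.5)/3-.5,z)[:2]
L=q(261,144);M=(q(492,176)+q(513,193))/2;H=(q(586,367)+q(583,391)+q(577,415))/3
A=circ(L,M,H);az=lambda p:np.arctan2(*(p-A)[::-1])%(2*np.pi)
print("C",A,"M",az(M),"mid cw wall",az(q(464,217,.0985)),"low mid",az(q(255,212,.096)),"lug",az(q(346,160,.105)))
xy=lambda y:[C[0]+.0002,C[1]+.001*np.clip((y-2.6)/.87,0,1)]
robot.goto([*xy(3.51),.1253],[np.pi,0,3.51]);pr("acw")
for y in(3.4,3.3,3.22):
    robot.goto([*xy(y),.1253],[np.pi,0,y]);pr(y)
z=.1253
while z>.1185:
    z-=.0004
    robot.goto([*xy(y),z],[np.pi,0,y]);s=pr(round(z,4))
    if s["wrist_force"][2]>11: break
E
```

```text
C [ 0.52158901 -0.0386476 ] M 2.795998817526663 mid cw wall 2.8903696207887237 low mid 3.9206360326874097 lug 3.4609871565700256
acw 10.61 [ 0.5219 -0.0381  0.1251] -2.777 F [0.9  3.09 0.28] T [ 0.828 -0.389  0.03 ] 36.3
3.4 10.86 [ 0.522  -0.0381  0.1251] -2.882 F [1.54 3.26 0.19] T [ 0.76  -0.475 -0.003] 36.3
3.3 11.11 [ 0.522  -0.0382  0.1251] -2.98 F [ 2.11  2.27 -1.1 ] T [ 0.741 -0.614 -0.049] 36.1
3.22 11.36 [ 0.522  -0.0383  0.1251] -3.06 F [ 2.22  2.79 -2.65] T [ 0.699 -0.636  0.019] 36.0
0.1249 11.61 [ 0.522  -0.0383  0.1251] -3.062 F [1.69 2.83 2.64] T [ 0.766 -0.331 -0.018] 36.3
0.1245 11.86 [ 0.5221 -0.0383  0.1249] -3.063 F [0.45 3.11 5.3 ] T [ 0.75  -0.058  0.018] 36.9
0.1241 12.11 [ 0.5221 -0.0383  0.1246] -3.063 F [0.11 3.37 6.28] T [ 0.811 -0.021 -0.   ] 36.9
0.1237 12.36 [ 0.5221 -0.0383  0.1243] -3.063 F [-0.81  3.59  6.98] T [ 0.775 -0.068 -0.   ] 37.0
0.1233 12.61 [ 0.5221 -0.0383  0.1239] -3.063 F [-0.35  2.38  7.05] T [ 0.772 -0.013 -0.048] 37.0
0.1229 12.86 [ 0.5221 -0.0384  0.1235] -3.063 F [-0.49  2.95  7.2 ] T [ 0.82 -0.   -0.01] 37.0
0.1225 13.11 [ 0.5221 -0.0383  0.1231] -3.063 F [-0.48  3.45  6.66] T [ 0.714 -0.017 -0.049] 37.0
0.1221 13.36 [ 0.5221 -0.0383  0.1227] -3.063 F [0.34 2.15 7.51] T [ 0.793 -0.048 -0.013] 37.1
0.1217 13.61 [ 0.5221 -0.0383  0.1226] -3.063 F [0.23 3.09 7.48] T [ 0.786  0.226 -0.058] 37.4
0.1213 13.86 [ 0.5222 -0.0384  0.1225] -3.063 F [-0.68  3.37 11.84] T [0.753 0.398 0.024] 37.8
```

The lug meets the rim at TCP z≈0.1226 and bears lightly, at about 4 N over the stem friction. Now I'll turn clockwise in small steps, feeling for the drop.

```bash
cat >> h.py <<'E'
xy=lambda y:[C[0]+.0002,C[1]+.001*np.clip((y-2.6)/.87,0,1)]
E
python3 - <<'E'
from h import *
y=3.22;z=.1213
while y>2.90:
    y-=.03 if y>3.08 else .01
    robot.goto([*xy(y),z],[np.pi,0,y]);robot.sleep(.1);s=pr((round(y,3),round(z,4)))
    fz=s["wrist_force"][2];zt=s["tcp_pos"][2]
    if zt<.1219: print("DROP");break
    if fz<9.5: z-=.0002
    if fz>13: z+=.0002
E
```

```text
(3.19, 0.1213) 14.21 [ 0.5222 -0.0384  0.1225] -3.092 F [-0.91  3.59 10.86] T [0.773 0.37  0.059] 37.7
(3.16, 0.1213) 14.56 [ 0.5222 -0.0384  0.1225] -3.122 F [-1.06  3.35 10.56] T [0.723 0.393 0.1  ] 37.7
(3.13, 0.1213) 14.91 [ 0.5222 -0.0385  0.1225] 3.131 F [-1.47  3.73 11.2 ] T [0.78  0.335 0.129] 37.7
(3.1, 0.1213) 15.26 [ 0.5222 -0.0385  0.1225] 3.101 F [-0.36  4.03 11.46] T [0.813 0.367 0.096] 37.7
(3.07, 0.1213) 15.61 [ 0.5222 -0.0386  0.1224] 3.071 F [-0.69  4.01 10.6 ] T [0.772 0.309 0.081] 37.7
(3.06, 0.1213) 15.96 [ 0.5222 -0.0386  0.1224] 3.061 F [ 0.39  3.5  10.94] T [0.784 0.303 0.163] 37.7
(3.05, 0.1213) 16.31 [ 0.5222 -0.0386  0.1224] 3.051 F [-0.88  2.91 11.04] T [0.787 0.379 0.091] 37.7
(3.04, 0.1213) 16.66 [ 0.5222 -0.0386  0.1224] 3.041 F [-0.48  2.8  11.21] T [0.79  0.331 0.11 ] 37.7
(3.03, 0.1213) 17.01 [ 0.5222 -0.0386  0.1224] 3.031 F [-0.34  3.88 10.99] T [0.814 0.284 0.115] 37.6
(3.02, 0.1213) 17.36 [ 0.5222 -0.0386  0.1224] 3.021 F [-1.11  4.13 10.98] T [0.777 0.274 0.114] 37.6
(3.01, 0.1213) 17.71 [ 0.5222 -0.0386  0.1223] 3.011 F [-0.42  3.26 10.15] T [0.774 0.207 0.087] 37.5
(3.0, 0.1213) 18.06 [ 0.5221 -0.0386  0.1222] 3.001 F [0.47 3.01 8.15] T [0.822 0.11  0.097] 37.4
(2.99, 0.1211) 18.41 [ 0.5221 -0.0386  0.1218] 2.991 F [-0.48  3.8   6.47] T [0.798 0.028 0.049] 37.1
DROP
```

The force dropped and the knob sank at yaw ≈3.00, matching the predicted notch centre of about 2.98. I'll centre it clockwise by a hair and push gently home.

```bash
python3 - <<'E'
from h import *
y=2.982;z=.1211
robot.goto([*xy(y),z],[np.pi,0,y]);pr("c")
while z>.115:
    z-=.0004
    robot.goto([*xy(y),z],[np.pi,0,y]);robot.sleep(.05);s=pr(round(z,4))
    if s["wrist_force"][2]>12.5: break
robot.sleep(.2);pr("end")
E
```

```text
c 18.66 [ 0.5221 -0.0386  0.1218] 2.983 F [-0.71  3.68  6.43] T [0.809 0.002 0.024] 37.1
0.1207 18.96 [ 0.5221 -0.0386  0.1213] 2.983 F [-0.59  3.53  6.85] T [0.805 0.012 0.072] 37.1
0.1203 19.26 [ 0.5221 -0.0386  0.1209] 2.983 F [0.43 3.05 6.88] T [ 0.813 -0.052  0.032] 37.1
0.1199 19.56 [ 0.5221 -0.0386  0.1205] 2.983 F [-0.51  3.46  7.32] T [ 0.758 -0.053  0.051] 37.1
0.1195 19.86 [ 0.5221 -0.0386  0.1201] 2.983 F [-0.25  3.59  6.66] T [0.769 0.015 0.054] 37.1
0.1191 20.16 [ 0.5221 -0.0385  0.1197] 2.983 F [1.06 3.47 7.54] T [0.795 0.002 0.025] 37.1
0.1187 20.46 [ 0.5221 -0.0386  0.1193] 2.982 F [0.25 2.99 7.  ] T [0.775 0.002 0.082] 37.1
0.1183 20.76 [ 0.5221 -0.0386  0.119 ] 2.983 F [-0.05  2.88  6.31] T [ 0.774 -0.046  0.042] 37.1
0.1179 21.06 [ 0.5221 -0.0386  0.1185] 2.983 F [-0.08  2.64  7.52] T [0.831 0.044 0.041] 37.1
0.1175 21.36 [ 0.5221 -0.0386  0.1181] 2.983 F [-0.4   3.05  7.62] T [0.775 0.043 0.07 ] 37.1
0.1171 21.66 [ 0.5221 -0.0386  0.1178] 2.983 F [0.73 2.54 7.03] T [ 0.825 -0.024  0.061] 37.1
0.1167 21.96 [ 0.5221 -0.0386  0.1176] 2.983 F [0.2  3.31 7.73] T [0.78  0.17  0.117] 37.4
0.1163 22.26 [ 0.5222 -0.0386  0.1175] 2.983 F [-0.62  3.34  9.8 ] T [0.792 0.352 0.047] 37.8
0.1159 22.56 [ 0.5222 -0.0386  0.1173] 2.983 F [-0.93  3.5  13.56] T [0.858 0.602 0.044] 38.1
end 22.76 [ 0.5222 -0.0386  0.1173] 2.983 F [-1.07  3.4  13.6 ] T [0.836 0.514 0.049] 38.1
```

It is seated: the bottom was felt at z≈0.1176, 5 mm below the rim. Now I'll release, back off and check.

```bash
python3 - <<'E'
from h import *
y=2.982
robot.grip(.32);s=pr("open")
robot.move_straight([*s["tcp_pos"][:2],.19],vel=.08);pr("up")
f=robot.grab_frame("wrist");np.savez("/tmp/w5.npz",**f)
cv2.imwrite("pics/w5.png",cv2.resize(f["image"][90:290,200:440,::-1],None,fx=3,fy=3,interpolation=cv2.INTER_CUBIC))
E
```

```text
open 23.03 [ 0.521  -0.0395  0.1153] 2.981 F [-0.25 -0.75  0.66] T [-0.053  0.002  0.018] 0.0
up 24.11 [ 0.5205 -0.0394  0.1895] 2.982 F [-1.12  0.48 -0.03] T [0.012 0.001 0.033] 0.0
```

View pics/w5.png

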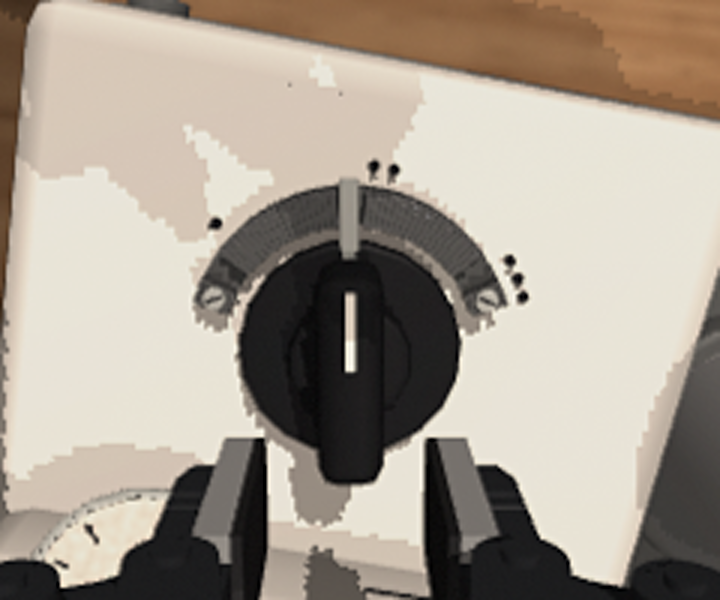

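The lug (349,215) sits in the middle notch, slightly anticlockwise of the two pips at (383,168), matching the collar offset. I'll check the knob height with the range image before handing in.

```bash
python3 - <<'E'
from h import *
for n,(wx,wy),(px,py) in(("w2",(220+350/3.7,90+480/3.7),(220+620/3.7,90+450/3.7)),("w5",(200+349/3,90+400/3),(200+560/3,90+400/3))):
    f=dict(np.load(f"/tmp/{n}.npz"));Z=cloud(f)[...,2]
    m=lambda x,y:np.median(Z[int(y)-3:int(y)+4,int(x)-3:int(x)+4])
    print(n,"wing",m(wx,wy),"panel",m(px,py),m(wx,wy)-m(px,py))
E
```

```text
w2 wing 0.13577087426425927 panel 0.08907352662561525 0.04669734763864401
w5 wing 0.12791478571136927 panel 0.08923000303819094 0.03868478267317833
```

Wing top is 38.7 mm above the panel (39 mm when home), so the knob is home.

```bash
python3 - <<'E'
from h import *
print(robot.close_job())
E
```

```text
the job is handed in; nothing more can be done
None
```

The knob is locked in the middle notch: I wound it back half way to low, came up clockwise feeling lightly for the notch, and pushed it home; the job is handed in at about 24 s, and nothing else on the desk was touched.

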